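Refit the shutter knob and hold the lamp shutter half open

TASK

The orange knob has come off the shutter of the lamp box: fit it back onto the square shaft of the shutter, pushed fully home, then by the knob slide the sprung shutter open to the red half-way mark and hold it there. Do not let it open past three quarters on the way, and leave the other things on the bench where they are. Finish while still gripping the knob and holding the shutter still at half: the spring shuts it if you let go.

Things in the scene. Friction and masses are not known exactly. Their poses are not given: they have to be found in the camera images.
- lamp_box: white lamp box, grey deck, fixed, 130 (x) x 240 (y) x 50 mm; origin: centre of its underside, z up. A black shutter plate slides on the deck along box +y. Scale on the -x edge: black marks at box y = 0 (shut) and 70 mm (open), red mark at 35 mm (half). Rails and spring barrel rise at most 15 mm above the deck. Behind it a water bath on a jack overhangs the bench from world x = 0.56, z 0.13 up.
- shutter (a joint): opening of the shutter in m: 0 shut, 0.070 fully open, 0.035 half (red mark); slides along lamp_box +y. A spring closes it: 2 N at shut, rising 1.2 N per 10 mm: 6.2 N at half, 10.4 N fully open. Starts shut. Its yellow pointer is level with the shaft's axis.
- shaft_foot (a point): point on the shutter plate's top face on the axis of the upright square steel shaft, 55 mm above the bench; moves with the shutter (lamp_box x = 0, y = opening); axes parallel to lamp_box. The shaft is 12 x 12 mm, sides parallel to the box's x and y, and rises 18 mm above this point, the top 4 mm stepped in to 9 x 9 mm.
- knob: loose orange knob, about 60 g, upright on the bench at any yaw, bore down; origin: centre of its underside, z up. Foot 34 x 34 x 20 mm high, 14 x 14 mm square bore from below, sides along its x and y; home, the origin is at shaft_foot. Above it a grip bar 34 (its x) x 16 (its y) mm, 20 to 51 mm above the origin, white line along the top. Fits in any quarter turn, 1 mm play a side.
- lab_timer: small cream timer lying flat, 62 x 62 x 18 mm, loose bystander at the left; origin at the centre of its underside
- blue_cap_1: blue screw cap, 43 mm across, 22 mm high, loose bystander at the left; origin at the centre of its underside
- blue_cap_2: blue screw cap, 43 mm across, 22 mm high, loose bystander at the left; origin at the centre of its underside
- rubber_bulb: black rubber puffer bulb standing upright, 52 mm across, 82 mm high, loose bystander at the right front; origin at the centre of its underside

How it is judged (in metres and radians):
On the way, in this order (a step that is already met when the one before it is completed fails the run):
1. the knob is fully home on the square shaft, the shutter less than a quarter open (horizontal distance between knob and shaft_foot below 0.004 m and z of knob in the frame of shaft_foot between -0.003 and 0.004 m and value of joint shutter below 0.0175 m), for 0.1 s.
2. the shutter is slid to half by the knob (value of joint shutter between 0.03 and 0.04 m and contact force between knob and shutter above 2.5 N and contact force between the fingers and knob above 2.5 N), for 0.2 s.
At the end, for the whole second after the job is handed in: shutter still (under 10 mm/s), 35 mm open within 5 mm; knob home on the shaft (underside within 4 mm of the plate, within 4 mm of the shaft axis); fingers bear on the knob and the knob on the shutter, each over 2.5 N; the arm itself does not touch the shutter (all of step 2 and velocity of joint shutter between -0.01 and 0.01 m/s and horizontal distance between knob and shaft_foot below 0.004 m and z of knob in the frame of shaft_foot between -0.003 and 0.004 m and contact force between the arm and shutter below 1 N); the arm keeps its last pose, push and grip.
It fails at once if the shutter opened past three quarters (value of joint shutter above 0.0525 m).
It fails at once if a bystander was displaced by more than 30 mm (distance of any of lab_timer, rubber_bulb, blue_cap_1, blue_cap_2 from where it was at the start of the episode above 0.03 m).
It also fails if it takes over 45 s, if anything falls off the work surface, if the arm or the gripper's body presses on something with over 40 N, if the wrist force passes 120 N, or if a joint passes its speed limit or range.

ROBOT

A 7-joint arm with a two-finger parallel gripper is mounted at the origin on a cart in front of the work surface, level with it; the furniture and walls round the work are solid. World frame = base frame: x ahead of the robot, y to its left, z up, the work surface at z = 0. Lengths are in mm, angles in rad, forces in N, time in s.
With the tool pointing down it reaches from about 425 to 1025 mm from the base axis. Payload 3.6 kg.
Tool frame: the origin (TCP) lies midway between the tips of the shut fingers; the grasp point (between the pads) lies ctrl.pinch_z behind it (ctrl.pinch_z is the distance from the TCP to the grasp point, in mm); z points along the fingers, y is the line along which they close (so a half turn about z gives the same grasp; the last joint's range is limited). The gripper opens to 85 mm and grips with 20 to 120 N. Pads are 22 mm wide; open, the fingers measure 114 mm over their backs; the gripper's body (76 mm by 85 mm) begins 54 mm behind the grasp point. The pads swing forward as they close: fully open they stand 13 mm farther back than shut.
Start: joints at [1.105, 0.591, 0.048, 1.609, -0.033, 0.943, -0.034], TCP at [264.064, -675.204, 208.602] pointing down, gripper open.
Joint ranges: [-2.69, 2.69], [-0.47, 2.24], [-1.27, 1.36], [0.19, 2.51], [-1.53, 4.68], [0.08, 2.07], [-3.09, 3.09]. Speed limits (rad/s): [2.57, 2.57, 3.14, 3.14, 3.14, 3.14, 3.14].

INTERFACE

Orientations are given as a rotation vector (axis times angle).
In Python, from plant import ctrl gives the robot as it stands.
- The arm moves only by the shell command python3 -m crank 'ROWS' [OPENING] [FORCE]. ROWS is a JSON object of lists of equal length, an entry for each row: "delta_pos": the shift along the tool's x, y, z in mm, a list of three; "roll": the turn about the tool's z in degrees. A call has 1 to 12 rows; each row is the pose to reach, as a shift and turn from the pose commanded when the call began, along the tool's axes at that moment; what a row does not reach only later rows make up. A row lasts 1/8 s, in which the tool goes at most 62.5 mm and 10.7 degrees, less where a joint would pass 70% of its speed; a pose out of reach is approached as far as the arm can. A call with a gripper value outside its range is refused whole. OPENING is the opening, from 0 (shut) to 1 (fully open), set as the call begins (- or left out, the last holds). The fingers move at their own pace and stop on an object; FORCE is the grip in N (left out, the last holds). Time passes only in rows, so rows that repeat a pose let the fingers close. It gives the time, the measured TCP pose, the force, the opening and the grip force at its end, in the units of the state.
- ctrl.get_obs(): the state, without advancing time (a new reading comes with each control period).
- ctrl.read_camera(name): name is "scene" or "top" or "wrist"; returns (picture, depth): 420x560x3 uint8, red, green, blue; 420x560 float32, mm along the optical axis (not along the pixel's ray), 0 where there is no reading.
- ctrl.camera_info(name): a dict with "fx", "fy", "cx", "cy" (pixels), "R" (3x3) and "t" (3): a world point X has camera coordinates R X + t; the wrist camera has in their place "hand_eye" (4x4, takes a point from camera to tool coordinates, whose origin is the TCP and whose axes are the flange's). Camera axes: x right, y down, z forward; pixel columns grow to the right and rows downward; lengths in mm; the calibration is good to about 2 mm. A picture is of the moment at which its call begins: read the wrist's pose just before it. camera_info takes no time and is no camera call.
- ctrl.close_job(): hands the job in; it is judged then, once.
The state is a dict: "time_s": time; "joints": joint angles; "qd": joint speeds; "joint_efforts": joint torques, N m; "position": TCP position; "ee_rot": TCP orientation; "ft_force": force on the tool from outside, world axes, zero at the start; "torque": the same for the moment, N m; "width": finger opening in mm; "grip_force": force on a finger pad.
Only numpy, scipy, OpenCV 4.12 (cv2) and the standard library are available. Lean on these libraries where they do the work, as an engineer would, in place of code of your own. Each camera call takes 0.05 s, during which the arm holds its last target. There are 200 camera calls.

## Working session

There is one attempt and no reset: what is moved stays moved. The work goes in short steps, Python scripts to look and compute and a shell command to move; the robot and the scene stay as the last step left them, time stands still between calls to the robot, and variables do not carry over. Pictures are saved under pics/ and viewed, at most 10 in all, crops included, and the job is handed in when it is done.

```bash
mkdir -p pics; cat > h.py <<'E'
import numpy as np,cv2
from scipy.spatial.transform import Rotation as Ro
from plant import ctrl
def pose():
    o=ctrl.get_obs();return np.array(o['position']),Ro.from_rotvec(o['ee_rot']).as_matrix()
def cam(name):
    i=ctrl.camera_info(name)
    if name=='wrist':
        p,R=pose();H=np.array(i['hand_eye']);Rc=R@H[:3,:3];c=R@H[:3,3]+p
    else:
        Rc=np.array(i['R']).T;c=-Rc@np.array(i['t'])
    im,d=ctrl.read_camera(name)
    return i,Rc,c,im,d
def ray(i,Rc,c,uv,z):
    uv=np.atleast_2d(uv).astype(float)
    d=np.c_[(uv[:,0]-i['cx'])/i['fx'],(uv[:,1]-i['cy'])/i['fy'],np.ones(len(uv))]@Rc.T
    return c+d*((z-c[2])/d[:,2])[:,None]
def mask(im,lo,hi):
    return cv2.inRange(cv2.cvtColor(im,cv2.COLOR_RGB2HSV),np.array(lo),np.array(hi))
E
python3 - <<'E'
from h import *
import pickle
for n in('top','scene'):
    r=cam(n);pickle.dump(r,open(n+'.pkl','wb'))
    cv2.imwrite(f'pics/{n}0.png',r[3][:,:,::-1]); print(n,r[2].round(),r[0]['fx'])
print(ctrl.pinch_z,pose(),ctrl.get_obs()['time_s'])
E
```

```text
top [ 375.  -88. 1140.] 379.34645675313936
scene [-525.  427.  538.] 411.6714595568771
18.700000000000003 (array([ 263.75102815, -674.46732739,  207.55088716]), array([[ 9.31307729e-01,  3.64232297e-01, -8.64912725e-04],
       [ 3.64233301e-01, -9.31305883e-01,  1.85873368e-03],
       [-1.28487472e-04, -2.04608306e-03, -9.99997899e-01]])) 0.1
```

View pics/top0.png

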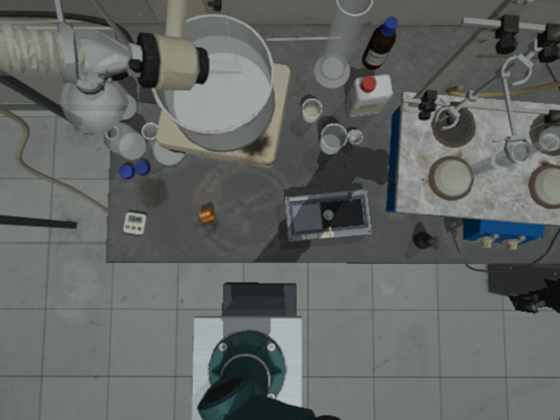

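View pics/scene0.png

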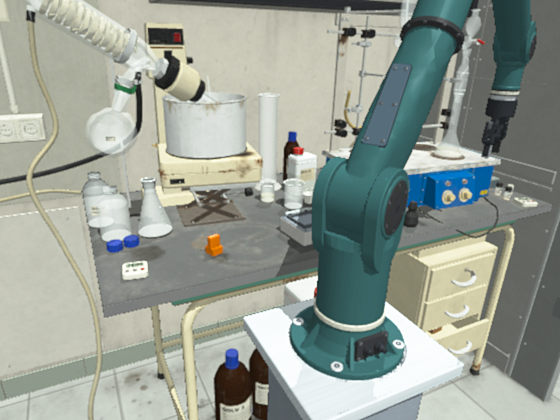

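The top view shows the orange knob at (207,214) and the box from (285,192) to (371,240). The shaft is near (328,214) with the yellow pointer at (330,232), on the robot side. The caps are at (126,170) and (142,167), the timer at (135,222) and the bulb at (423,240).

```bash
python3 - <<'E'
from h import *
import pickle
i,Rc,c,im,d=pickle.load(open('top.pkl','rb'))
m=mask(im,(5,150,100),(18,255,255));m[:, :180]=0;m[:,240:]=0
v,u=np.nonzero(m);print(len(u),'knob',ray(i,Rc,c,[[u.mean(),v.mean()]],35))
for uv,z in(((328,214),73),((330,232),52),((285,192),50),((370,192),50),((371,237),50),((288,240),50),((423,240),40),((395,215),130)):print(uv,ray(i,Rc,c,[uv],z).round(1))
big=cv2.resize(im[180:250,190:390],None,fx=4,fy=4,interpolation=cv2.INTER_CUBIC)
cv2.imwrite('pics/top_c.png',big[:,:,::-1])
print(ctrl.camera_info('wrist')['hand_eye'])
E
```

```text
112 knob [[445.84191486 119.57622771  35.        ]]
(328, 214) [[ 450.7 -229.7   73. ]]
(330, 232) [[ 400.5 -238.    52. ]]
(285, 192) [[ 515.4 -108.5   50. ]]
(370, 192) [[ 517.1 -355.    50. ]]
(371, 237) [[ 387. -356.   50.]]
(288, 240) [[ 377.  -117.7   50. ]]
(423, 240) [[ 379.3 -509.3   40. ]]
(395, 215) [[ 445.1 -401.5  130. ]]
[[-1.79215892e-04 -9.59606931e-01 -2.81344107e-01  7.17256643e+01]
 [ 9.99999707e-01 -3.81342810e-04  6.63683226e-04 -7.47580022e-01]
 [-7.44163576e-04 -2.81343906e-01  9.59606718e-01 -1.65929660e+02]
 [ 0.00000000e+00  0.00000000e+00  0.00000000e+00  1.00000000e+00]]
```

View pics/top_c.png

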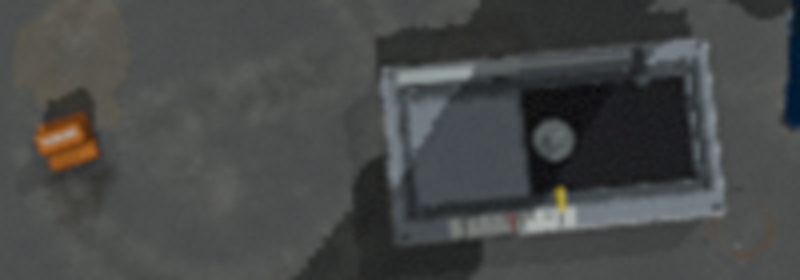

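The knob's white line runs at about +12° from world y. The box is yawed about 4–5°. The red mark lies to the left of the pointer, so the shutter opens toward world +y. Next I check obstacle heights along the path.

```bash
python3 - <<'E'
from h import *
import pickle
i,Rc,c,im,d=pickle.load(open('top.pkl','rb'))
v,u=np.mgrid[0:420,0:560]
P=np.c_[((u-i['cx'])/i['fx']*d).ravel(),((v-i['cy'])/i['fy']*d).ravel(),d.ravel()]@Rc.T+c
P=P[(d.ravel()>0)]
print('rows x from 300 step 50; cols y 200..-750 step -50; max z')
print('      ',list(range(200,-750,-50)))
for x in range(300,750,50):
    print(x,[int(max(P[(P[:,0]>=x)&(P[:,0]<x+50)&(P[:,1]<=y)&(P[:,1]>y-50)][:,2],default=-1)) for y in range(200,-750,-50)])
E
```

```text
rows x from 300 step 50; cols y 200..-750 step -50; max z
       [200, 150, 100, 50, 0, -50, -100, -150, -200, -250, -300, -350, -400, -450, -500, -550, -600, -650, -700]
300 [6, 6, 5, 6, 5, 5, 5, 5, 6, 5, 6, 5, 5, 6, 4, 5, 7, 5, 6]
350 [6, 6, 7, 7, 7, 5, 63, 61, 57, 55, 55, 48, 6, 43, 88, 5, 125, 134, 136]
400 [5, 55, 7, 5, 5, 6, 63, 62, 74, 62, 63, 52, 168, 170, 172, 173, 172, 173, 173]
450 [4, 58, 8, 6, 6, 6, 68, 68, 79, 68, 63, 171, 173, 173, 197, 184, 173, 174, 174]
500 [7, 8, 6, 7, 5, 7, 61, 67, 64, 66, 64, 170, 175, 209, 572, 240, 173, 173, 190]
550 [6, 225, 388, 389, 230, 229, 5, 7, 5, 7, 10, 162, 173, 451, 569, 452, 173, 173, 173]
600 [388, 388, 388, 388, 389, 388, 7, 6, 96, 95, 6, 7, 546, 548, 452, 176, 174, 171, 174]
650 [517, 516, 471, 317, 318, 388, 199, 6, 95, 95, 37, 6, 591, 589, 598, 253, 253, 253, 275]
700 [515, 504, 478, 431, 372, 389, 225, 72, 93, 93, 38, 582, 621, 620, 605, 276, 328, 375, 172]
```

```bash
python3 -m crank '{"delta_pos":[[40,-57,0],[81,-115,0],[121,-173,0],[161,-231,0],[202,-260,0],[243,-290,0],[285,-320,0],[326,-350,0],[326,-350,10],[326,-350,10]],"roll":[0,-5,-15,-25,-35,-45,-55,-64,-73,-73]}' 1
python3 - <<'E'
from h import *
import pickle
r=cam('wrist');pickle.dump(r,open('w1.pkl','wb'));cv2.imwrite('pics/w1.png',r[3][:,:,::-1]);print(r[0]['fx'],r[2],pose())
E
```

```text
time_s: 1.35
position: [439.5, -229.8, 197.8]
ee_rot: [-2.134, -2.302, 0.001]
ft_force: [-0.3, 0.8, -0.9]
width: 85.5
grip_force: 0.0
318.63002245072994 [ 434.19719509 -157.77839534  363.8569681 ] (array([ 439.39894922, -230.61946181,  198.13501293]), array([[-7.29130021e-02,  9.97337086e-01, -1.55902211e-03],
       [ 9.97338088e-01,  7.29139278e-02,  5.45358262e-04],
       [ 6.57580446e-04, -1.51510843e-03, -9.99998636e-01]]))
```

View pics/w1.png

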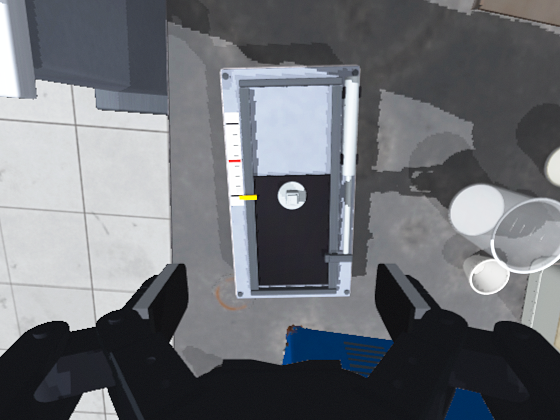

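The wrist view shows the box from (222,68) to (350,296), the shaft on its round collar near (293,197) and the pointer at (248,197). The red mark is at (234,161) and the fingers are clear.

```bash
python3 - <<'E'
from h import *
import pickle
i,Rc,c,im,d=pickle.load(open('w1.pkl','rb'))
P=lambda uv,z:ray(i,Rc,c,[uv],z)[0]
TL,BL,TR,BR=P((222,68),50),P((237,297),50),P((359,66),50),P((350,296),50)
for a,b in((TL,BL),(TR,BR)):
    e=a-b;print('len',np.linalg.norm(e),'yaw',np.degrees(np.arctan2(-e[0],e[1])))
print('centre',(TL+BL+TR+BR)/4)
y=mask(im,(25,150,150),(35,255,255));v,u=np.nonzero(y);print('ptr',u.mean(),v.mean(),P((u.mean(),v.mean()),55))
r=mask(im,(0,150,120),(4,255,255));v,u=np.nonzero(r[140:180,220:250]);print('red',P((u.mean()+220,v.mean()+140),50))
cv2.imwrite('pics/w1c.png',cv2.resize(im[172:222,260:330],None,fx=10,fy=10,interpolation=cv2.INTER_CUBIC)[:,:,::-1])
E
```

```text
len 235.4686269902021 yaw 5.405732391919838
len 235.79367910674188 yaw 5.821174891685164
centre [ 450.4432647  -231.12125961   50.        ]
ptr 248.6184210526316 197.0921052631579 [ 407.22117391 -236.85570847   55.        ]
red [ 390.74309366 -202.26128993   50.        ]
```

View pics/w1c.png

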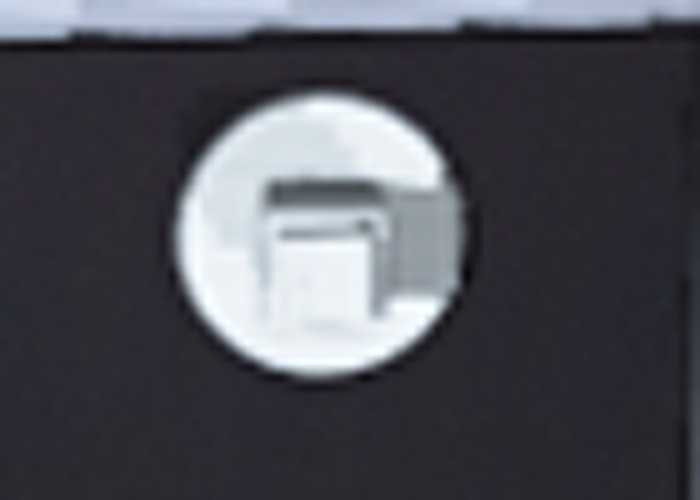

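The crop shows the collar disc centred at crop (322,235), full-image pixel (291.7,195). The stepped shaft top is centred near crop (323,278), pixel (291.8,199.3).

```bash
python3 - <<'E'
from h import *
import pickle
i,Rc,c,im,d=pickle.load(open('w1.pkl','rb'))
P=lambda uv,z:ray(i,Rc,c,[uv],z)[0]
print(P((291.7,195),55),P((291.8,199.3),73))
E
```

```text
[ 449.9157329  -231.46297221   55.        ] [ 449.44586261 -231.30791687   73.        ]
```

```bash
python3 -m crank '{"delta_pos":[[60,0,0],[120,0,0],[180,0,0],[240,6,0],[300,15,10],[345,28,30],[345,28,30]],"roll":[0,0,0,-3,-6,-8,-8]}'
python3 - <<'E'
from h import *
import pickle
r=cam('wrist');pickle.dump(r,open('w2.pkl','wb'));i,Rc,c,im,d=r
m=mask(im,(5,130,80),(20,255,255));n,l,s,ce=cv2.connectedComponentsWithStats(m);k=1+s[1:,4].argmax();print(s[k],pose())
x,y=s[k][0]-8,s[k][1]-8;print(x,y)
cv2.imwrite('pics/w2c.png',cv2.resize(im[y:y+75,x:x+100],None,fx=8,fy=8,interpolation=cv2.INTER_CUBIC)[:,:,::-1])
E
```

```text
time_s: 2.28
position: [442.4, 119.0, 168.2]
ee_rot: [-1.965, -2.45, -0.002]
ft_force: [0.3, -0.5, 0.5]
width: 85.2
grip_force: 0.0
[ 270  169   38   46 1208] (array([441.8797709 , 116.30956771, 168.31976357]), array([[-2.14074466e-01,  9.76816821e-01, -1.01038976e-03],
       [ 9.76817340e-01,  2.14074443e-01, -1.32613879e-04],
       [ 8.67591572e-05, -1.01535549e-03, -9.99999481e-01]]))
262 161
```

View pics/w2c.png

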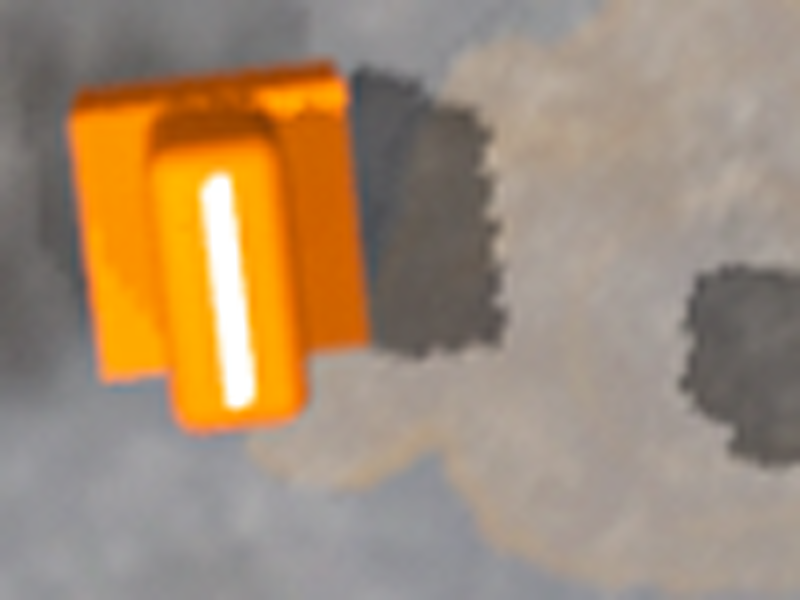

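The crop shows the knob upright. Its white line runs from crop (216,175) to (238,405), centred at about full-image pixel (290,197).

```bash
python3 - <<'E'
from h import *
import pickle
for k in range(3): print(ctrl.get_obs()['position'])
i,Rc,c,im,d=r=cam('wrist');p,R=pose()
m=mask(im,(0,0,220),(179,60,255));m[:169]=0;m[215:]=0;m[:,:270]=0;m[:,308:]=0
v,u=np.nonzero(m);w=ray(i,Rc,c,np.c_[u,v],51)[:,:2];cen=w.mean(0)
a,b=np.linalg.svd(w-cen)[2][0];a,b=(a,b) if b>0 else (-a,-b)
print(len(u),'line',cen,'yaw of +y',np.degrees(np.arctan2(-a,b)), 'extent',np.ptp((w-cen)@[a,b]))
print('tool x yaw',np.degrees(np.arctan2(-R[0,0],R[1,0])),p,'delta tool',R.T[:2,:2]@(cen-p[:2]))
E
```

```text
[441.8797709  116.30956771 168.31976357]
[441.8797709  116.30956771 168.31976357]
[441.8797709  116.30956771 168.31976357]
92 line [450.08304778 123.20649848] yaw of +y 19.739057114060543 extent 25.70384139173597
tool x yaw 12.220943847371757 [441.73753484 114.68844409 168.45041704] delta tool [6.5584255  9.95949708]
```

```bash
python3 -m crank '{"delta_pos":[[6.5,10,20],[6.5,10,70],[6.5,10,120],[6.5,10,143],[6.5,10,143]],"roll":[-7,-7,-7,-7,-7]}'
python3 -m crank '{"delta_pos":[[0,0,0],[0,0,0],[0,0,0],[0,0,0],[0,0,0],[0,0,0]],"roll":[0,0,0,0,0,0]}' 0 80
```

```text
time_s: 3.0
position: [449.5, 121.3, 24.7]
ee_rot: [-1.821, -2.559, 0.007]
ft_force: [-0.1, -0.1, 0.2]
width: 85.5
grip_force: 0.0
time_s: 3.75
position: [450.3, 124.0, 26.3]
ee_rot: [1.816, 2.563, -0.0]
ft_force: [-2.0, -0.4, 7.9]
width: 11.4
grip_force: 78.4
```

```bash
python3 -m crank '{"delta_pos":[[0,0,-20],[0,0,-60],[0,0,-105],[0,0,-105]],"roll":[0,0,0,0]}'
python3 - <<'E'
from h import *
import pickle
print(pose()[0],ctrl.get_obs()['width'])
r=cam('wrist');pickle.dump(r,open('w3.pkl','wb'));im=r[3]
cv2.imwrite('pics/w3.png',cv2.resize(im[200:420,140:420],None,fx=2.7,fy=2.7,interpolation=cv2.INTER_CUBIC)[:,:,::-1])
E
```

```text
time_s: 4.25
position: [452.5, 125.0, 133.4]
ee_rot: [1.814, 2.559, 0.009]
ft_force: [0.6, -0.5, -1.3]
width: 10.9
grip_force: 78.3
[452.47457595 124.9908233  133.42544175] 10.867628381295221
```

View pics/w3.png

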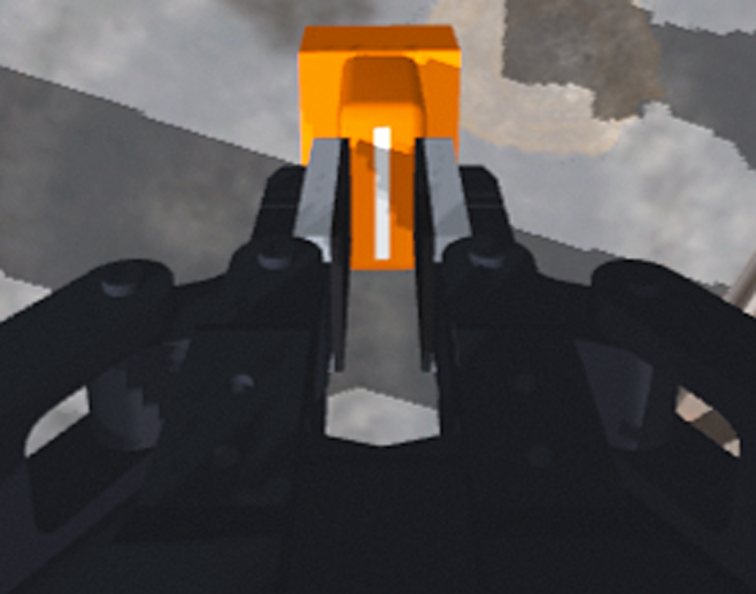

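The knob is held squarely. Its white line runs from about pixel (281.5,247) to (281.5,295.5), and the top front edge of the foot is at v≈218.5.

```bash
python3 - <<'E'
from h import *
i=ctrl.camera_info('wrist');H=np.array(i['hand_eye'])
f=lambda uv,z:ray(i,H[:3,:3],H[:3,3],[uv],z)[0].round(1)
for uv,z,n in(((281.5,247),-25.5,'line front'),((281.5,295.5),-25.5,'line back'),((280.7,218.7),5.5,'foot top front edge'),((280.7,209.5),25.5,'foot bottom front edge'),((280.8,222),-24,'bar top front~'),((280.8,299.5),-25.5,'bar back')):print(n,f(uv,z))
print(ctrl.get_obs()['position'],Ro.from_rotvec(ctrl.get_obs()['ee_rot']).as_matrix().round(4))
E
```

```text
line front [ 12.8   0.3 -25.5]
line back [-13.3   0.3 -25.5]
foot top front edge [16.9 -0.1  5.5]
foot bottom front edge [16.5 -0.1 25.5]
bar top front~ [ 24.8  -0.  -24. ]
bar back [-15.6  -0.1 -25.5]
[451.1564564  124.23124876 131.84149151] [[-3.310e-01  9.436e-01  3.300e-03]
 [ 9.436e-01  3.310e-01  7.000e-04]
 [-4.000e-04  3.300e-03 -1.000e+00]]
```

```bash
python3 -m crank '{"delta_pos":[[-30,-10,0],[-85,-29,0],[-140,-48,0],[-195,-67,0],[-250,-86,0],[-305,-105,0],[-350,-120,0],[-369,-127,0],[-369,-127,0],[-369,-127,0]],"roll":[0,3,6,9,12,13.7,13.7,13.7,13.7,13.7]}'
python3 - <<'E'
from h import *
import pickle
r=cam('wrist');pickle.dump(r,open('w4.pkl','wb'));im=r[3];print(pose()[0],np.degrees(np.arctan2(-pose()[1][0,0],pose()[1][1,0])))
cv2.imwrite('pics/w4.png',cv2.resize(im[110:310,180:380],None,fx=3,fy=3,interpolation=cv2.INTER_CUBIC)[:,:,::-1])
E
```

```text
time_s: 5.55
position: [452.6, -263.5, 130.1]
ee_rot: [-2.104, -2.33, -0.001]
ft_force: [0.0, 0.1, 0.1]
width: 11.3
grip_force: 78.4
[ 452.80289496 -263.3178887   130.30829502] 5.884237566766535
```

View pics/w4.png

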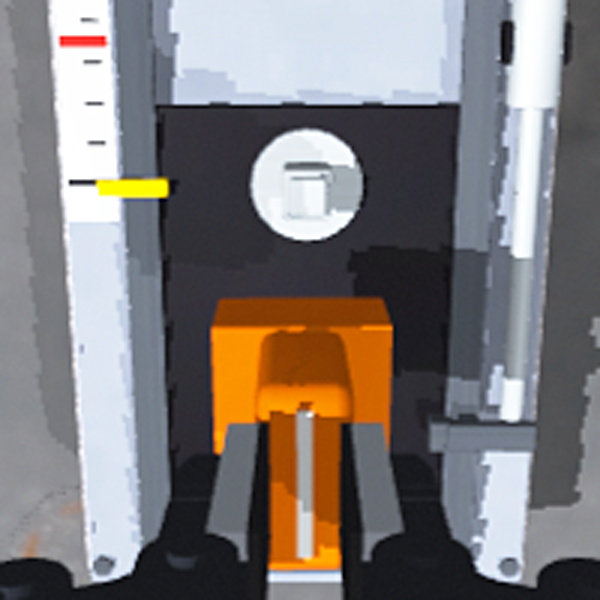

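The crop shows the collar centred at crop (307,185), pixel (282.2,171.5), and the shaft top at (307,197), pixel (282.2,175.5). The knob and box edges look parallel.

```bash
python3 - <<'E'
from h import *
import pickle
i=ctrl.camera_info('wrist');H=np.array(i['hand_eye']);im=pickle.load(open('w4.pkl','rb'))[3]
f=lambda uv,z:ray(i,H[:3,:3],H[:3,3],[uv],z)[0].round(2)
m=mask(im,(0,0,110),(179,50,255))[145:195,255:310];n,l,s,ce=cv2.connectedComponentsWithStats(m);k=1+s[1:,4].argmax()
ct=max(cv2.findContours((l==k).astype('uint8'),0,2)[0],key=cv2.contourArea);e=cv2.minEnclosingCircle(ct);print(e,e[0][0]+255,e[0][1]+145)
print('fit',f((e[0][0]+255,e[0][1]+145),75.5),f((282.2,171.5),75.5),f((282.2,175.5),57.5))
for a,b in(((160,110),(166,400)),((458,110),(446,410))):
    A,B=[f((180+p[0]/3,110+p[1]/3),75.5) for p in(a,b)];print('edge angle',np.degrees(np.arctan2(A[1]-B[1],A[0]-B[0])))
print(ctrl.get_obs()['ft_force'])
E
```

```text
((26.88882827758789, 26.093647003173828), 18.920560836791992) 281.8888282775879 171.09364700317383
fit [32.42  0.61 75.5 ] [32.11  0.85 75.5 ] [32.26  0.78 57.5 ]
edge angle 1.2338039907176641
edge angle -0.27761435139970536
[ 0.26820066 -0.0815361  -0.22446195]
```

```bash
python3 -m crank '{"delta_pos":[[16,0.4,0],[32.3,0.7,10],[32.3,0.7,25],[32.3,0.7,30],[32.3,0.7,33],[32.3,0.7,35],[32.3,0.7,35]],"roll":[0,0,0,0,0,0,0]}'
```

```text
time_s: 6.48
position: [450.3, -234.0, 95.6]
ee_rot: [-2.11, -2.328, -0.0]
ft_force: [0.3, 1.0, -0.9]
width: 11.0
grip_force: 78.3
```

```bash
python3 -m crank '{"delta_pos":[[0,0,2],[0,0,4],[0,0,4]],"roll":[0,0,0]}'
```

```text
time_s: 6.85
position: [451.9, -235.6, 94.0]
ee_rot: [2.107, 2.324, -0.001]
ft_force: [-2.4, 0.5, 18.0]
width: 11.5
grip_force: 81.8
```

The knob is resting on the shoulder, about 2.5 mm short along y because the arm was still settling when I took the picture. I'll lift it, correct and try again.

```bash
python3 -m crank '{"delta_pos":[[0,0,-3],[2.5,0,-3],[2.5,0,-1],[2.5,0,1],[2.5,0,3],[2.5,0,3]],"roll":[0,0,0,0,0,0]}'
```

```text
time_s: 7.6
position: [449.6, -231.2, 88.1]
ee_rot: [-2.108, -2.328, 0.0]
ft_force: [0.1, 0.4, -1.4]
width: 10.7
grip_force: 78.3
```

It has passed the shoulder with no load, so I push it home.

```bash
python3 -m crank '{"delta_pos":[[0,0,3],[0,0,6],[0,0,8],[0,0,9],[0,0,9]],"roll":[0,0,0,0,0]}'
```

```text
time_s: 8.22
position: [450.0, -231.4, 81.5]
ee_rot: [2.108, 2.328, -0.003]
ft_force: [-4.0, 2.7, 21.1]
width: 11.2
grip_force: 83.0
```

```bash
python3 -m crank '{"delta_pos":[[4,0,-0.5],[10,0,-0.5],[16,0,-0.5],[22,0,-0.5],[28,0,-0.5],[32,0,-0.5],[34,0,-0.5],[35,0,-0.5],[35,0,-0.5],[35,0,-0.5],[35,0,-0.5]],"roll":[0,0,0,0,0,0,0,0,0,0,0]}' - 110
python3 - <<'E'
from h import *
r=cam('wrist');im=r[3];print(pose()[0])
cv2.imwrite('pics/w5.png',cv2.resize(im[120:330,170:370],None,fx=2.8,fy=2.8,interpolation=cv2.INTER_CUBIC)[:,:,::-1])
E
```

```text
time_s: 9.6
position: [446.9, -200.3, 81.8]
ee_rot: [2.109, 2.323, -0.006]
ft_force: [-3.1, -5.9, 16.9]
width: 9.5
grip_force: 108.6
[ 446.84514354 -200.32240435   81.77765905]
```

View pics/w5.png

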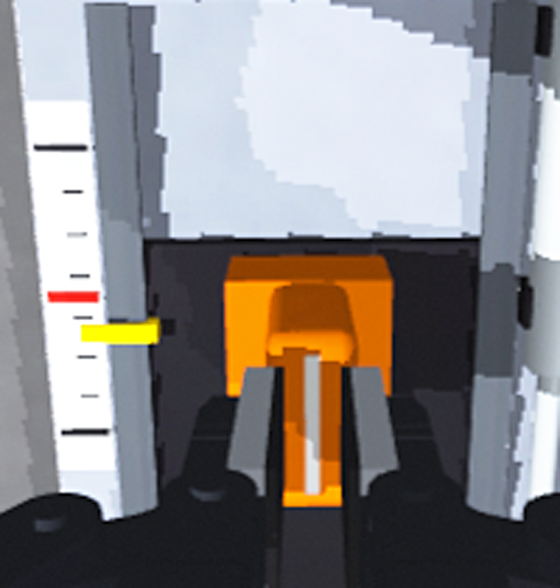

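The picture shows the pointer at crop v=332, between the shut mark (432) and the red mark (297), so the shutter is about 27 mm open. It needs about 8 mm more.

```bash
python3 -m crank '{"delta_pos":[[3,0,0],[6,0,0],[8,0,0],[8,0,0],[8,0,0],[8,0,0],[8,0,0]],"roll":[0,0,0,0,0,0,0]}'
python3 - <<'E'
from h import *
r=cam('wrist');im=r[3];print(pose()[0])
cv2.imwrite('pics/w6.png',cv2.resize(im[120:330,170:370],None,fx=2.8,fy=2.8,interpolation=cv2.INTER_CUBIC)[:,:,::-1])
E
```

```text
time_s: 10.52
position: [446.0, -192.8, 81.8]
ee_rot: [2.109, 2.323, -0.007]
ft_force: [-3.8, -6.0, 17.8]
width: 9.7
grip_force: 108.7
[ 446.00267909 -192.77120417   81.83685237]
```

View pics/w6.png

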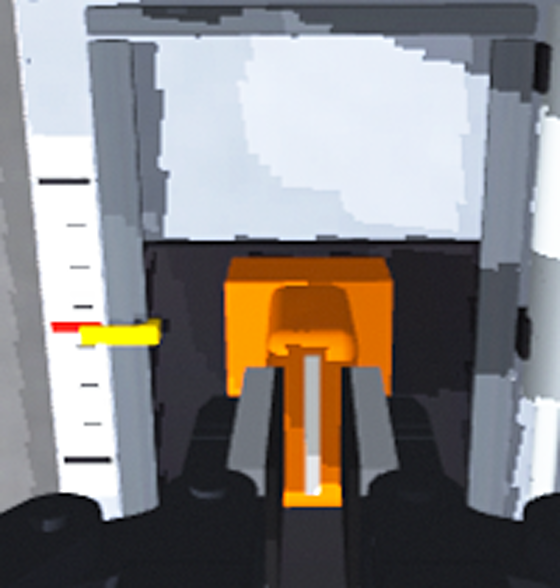

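The pointer (v=334) is level with the red mark (v=327) once parallax is allowed for, so the shutter is at about 34.5 mm. The knob is still pressed down on the plate with about 18 N and gripped, so I hand it in.

```bash
python3 -c "
from plant import ctrl
o=ctrl.get_obs();print(max(map(abs,o['qd'])),o['grip_force'])
print(ctrl.close_job())"
```

```text
0.0016451351704991105 108.66968303918839
the job is handed in; nothing more can be done
None
```

I fitted the knob fully home, slid the shutter to about 34.5 mm (the red half-way mark, read from the wrist camera), and handed in still gripping and holding it there; the verdict was not shown.

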